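# Index and lock the lettering turntable

### The job

Bring the lettering turntable back to its start position: turn the drum wheel by its rim, pressing lightly and never touching the freshly inked tile on it, until the engraved mark faces the fixed pointer. Let go of the wheel, then push the lock bolt fully home into the wheel's slot. Never press or push harder than about 15 N, and leave everything else where it is.

Things in the scene. Friction and masses are not known exactly. Their poses are not given: they have to be found in the camera images.
- turntable: grey steel base plate, 260 mm (its x, -130 to 130) by 320 mm (its y, -180 to 140), 14 mm thick, fixed to the table, carrying a drum wheel, a pointer and a lock bolt. Origin on the wheel's vertical axis at table height, z up. +x points from the axis to the pointer; the lock bolt is on the -y side
- axis (a point): point on the wheel's axis, 14 mm above the table. The wheel is an aluminium drum, 190 mm in diameter, 40 mm tall, with a flat top face. At the middle of that face a white hexagonal tile with wet gold ink is fixed, 92 mm across corners, 8 mm thick: not to be touched. The bare rim around it, from 48 to 95 mm off the axis, may be touched
- rim_spot (a point): a spot of the base's frame over or in the bare rim, 75 mm from the axis (towards -x +y), 66 mm above the table. The last user set the wheel's height: its top face lies 66 to 90 mm above the table, not measured, so feel for it. It rests on a spring: about 5 N down starts it sinking, then 3 N per mm; after 3 mm (about 14 N) a hard stop
- wheel (a joint): angle of the wheel (rad): 0 when its engraved mark (dark radial groove on the rim's top, 34 x 6 mm, running on down the side) faces the pointer; grows anticlockwise seen from above; starts at 0.6 to 1.4. Drag 0.3 N m: a fingertip dragged along the rim under about 10 N turns it by friction, less slips; it stays where left. The lock slot in its side, 15 mm wide, is a quarter turn clockwise of the mark
- pointer (a point): tip of the fixed steel pointer, 99 mm from the axis on the turntable's +x side, 84 mm above the table; its grey post, 30 mm wide and 88 mm high, stands outside the wheel, 107 to 130 mm from the axis
- lock_knob (a point): top centre of the lock bolt's black upright knob, 18 mm in diameter, top 92 mm and foot 52 mm above the table; 147 mm from the axis (turntable's -y) when fully out, it slides towards the axis (+y). Between knob and wheel stands a guide block, 40 mm wide, 64 mm high, 111 to 133 mm from the axis
- lock (a joint): travel of the lock bolt (m): 0 fully out, 0.018 fully home at a hard stop. 2 N of friction; stays where it is left. The round-nosed 10 mm bolt meets the drum after about 7 mm and goes on only if the wheel's slot is in front of it (it centres the wheel by itself over the last 2 or 3 degrees)
- eraser: white eraser, 20 x 36 x 12 mm, lying loose on a corner of the base plate between pointer and +y side. Origin at its underside; leave it alone
- tumbler_a: loose black tumbler with lid, 88 mm in diameter, 150 mm tall, origin at its foot; leave it alone
- tumbler_b: second such tumbler; leave it alone
- tile_stack: stack of four white hexagonal tiles, 92 mm across corners, 32 mm high, origin at its foot; leave it alone
- note_pad: note pad, 76 x 76 x 12 mm, origin at its underside; leave it alone
- marker: loose marker pen, 137 mm long, 15 mm thick, origin near its middle; leave it alone

How it is judged:
By the outcome, as a careful person would: the job done as asked, in the order asked, and still so for the second after the job is handed in, with the robot touching nothing.
It also fails if it takes over 48 s, if anything falls off the work surface, if the arm or the gripper's body presses on something with over 40 N, if the wrist force passes 120 N, or if a joint passes its speed limit or range.

### The arm

A 6-joint arm with a two-finger parallel gripper is mounted at the origin on the work surface. World frame = base frame: x ahead of the robot, y to its left, z up, the work surface at z = 0. Lengths are in m, angles in rad, forces in N, time in s.
With the tool pointing down it reaches from about 0.3 to 0.85 m from the base axis. Payload 5.4 kg.
Tool frame: the origin (TCP) lies on the centre line of the jaws, within the pads' length; the fingertips stand 17 mm ahead of it and the grasp point (between the pads) lies 2 mm behind it (robot.tip_reach is the distance from the TCP to the fingertips, in m); z points along the fingers, y is the line along which they close (so a half turn about z gives the same grasp; the last joint's range is limited). The gripper opens to 85 mm and grips with 20 to 120 N. Pads are 22 mm wide; open, the fingers measure 114 mm over their backs; the gripper's body (76 mm by 85 mm) begins 54 mm behind the grasp point. The pads swing forward as they close: fully open they stand 13 mm farther back than shut.
Start: joints at [0.938, 0.158, 1.597, -0, 1.386, -0.21], TCP at [0.236, 0.524, 0.248] pointing down, gripper open.
Joint ranges: [-2.91, 2.91], [-0.94, 2.29], [0.18, 2.7], [-1.29, 4.43], [0.17, 2.64], [-3, 3]. Speed limits (rad/s): [2.57, 2.57, 3.14, 3.14, 3.14, 3.14].

### API

Orientations are given as a unit quaternion [x, y, z, w].
In Python, from plant import sensors, read_camera, calibration, order, robot gives the robot as it stands.
- The arm moves only by the tool move_arm, never from a script. Its argument "deltas" is a list of rows, each an object of numbers: "tx", "ty", "tz": the shift along the world's x, y, z in units of 30 mm (1.0 is 30 mm); "rx", "ry", "rz": the turn, a rotation vector about the world's x, y, z in units of 5 degrees (1.0 is 5 degrees); "grip": the closure in counts, from 0 (fully open) to 255 (shut). A call has 1 to 20 rows; each row shifts and turns the commanded pose from where the row before left it; what a row does not reach is not made up. A row lasts 1/10 s, in which the tool goes at most 50 mm and 8.59 degrees, less where a joint would pass 70% of its speed; a pose out of reach is approached as far as the arm can. A call is refused whole if a number of a shift passes 1 or a number of a turn 1, either way. A call with a gripper value outside its range is refused whole. The fingers move at their own pace and stop on an object; the grip force is fixed at half the most. Time passes only in rows, so rows that do not move let the fingers close. It gives the time, the measured TCP pose, the force, the opening and the grip force at its end, in the units of the state.
- sensors.get_state(): the state, without advancing time (a new reading comes with each control period).
- read_camera(name): name is "scene" or "side" or "wrist"; returns the picture (480x640x3 uint8, red, green, blue); there is no depth.
- calibration(name): a dict with "fx", "fy", "cx", "cy" (pixels), "view" (4x4, takes a point from world to camera coordinates); the wrist camera has in their place "mount" (4x4, takes a point from camera to tool coordinates, whose origin is the TCP and whose axes are the flange's). Camera axes: x right, y down, z forward; pixel columns grow to the right and rows downward; lengths in m; the calibration is good to about 2 mm. A picture is of the moment at which its call begins: read the wrist's pose just before it. calibration takes no time and is no camera call.
- order.close_job(): hands the job in; it is judged then, once.
The state is a dict: "time_s": time; "qpos": joint angles; "dq": joint speeds; "joint_efforts": joint torques, N m; "tcp_pos": TCP position; "eef_rot": TCP orientation; "wrist_force": force on the tool from outside, world axes, zero at the start; "wrist_torque": the same for the moment, N m; "width": finger opening in m; "grip_force": force on a finger pad.
Only numpy, scipy, OpenCV 4.12 (cv2) and the standard library are available. Lean on these libraries where they do the work, as an engineer would, in place of code of your own. Each camera call takes 0.05 s, during which the arm holds its last target. There are 200 camera calls.

## Working session

There is one attempt and no reset: what is moved stays moved. The work goes in short steps, Python scripts to look and compute and a tool call to move; the robot and the scene stay as the last step left them, time stands still between calls to the robot, and variables do not carry over. Pictures are saved under pics/ and viewed, at most 10 in all, crops included, and the job is handed in when it is done.

Besides the shell and the picture viewer there is one more tool, called after "Request:" in YAML: its name, and indented under it one key for each argument. move_arm: Moves the arm, as the interface text tells. Its arguments: {"type":"object","properties":{"deltas":{"type":"array"}},"required":["deltas"]}

```bash
mkdir -p pics; python3 - <<'E'
from plant import sensors, read_camera, calibration
import cv2
for n in("scene","side"):
    cv2.imwrite(f"pics/{n}0.png",read_camera(n)[:,:,::-1])
    c=calibration(n);print(n,c)
print(calibration("wrist"))
print(sensors.get_state())
E
```

```text
scene {'fx': 436.8136726668899, 'fy': 436.8136726668899, 'cx': 320.61620717610566, 'cy': 239.74993028025585, 'view': array([[-0.60985488,  0.79234342,  0.01639922,  0.36069497],
       [ 0.54299103,  0.43282569, -0.71959896, -0.25214099],
       [-0.57726751, -0.42994631, -0.69419622,  1.45686778],
       [ 0.        ,  0.        ,  0.        ,  1.        ]])}
side {'fx': 460.0778643441696, 'fy': 460.0778643441696, 'cx': 316.07234723281897, 'cy': 234.93048027779864, 'view': array([[ 0.80397411, -0.59431947, -0.02024838, -0.44767215],
       [-0.43569273, -0.56553223, -0.70024649,  0.31211618],
       [ 0.40471901,  0.57180212, -0.71361394,  0.95946948],
       [ 0.        ,  0.        ,  0.        ,  1.        ]])}
{'fx': 405.1645187368134, 'fy': 405.1645187368134, 'cx': 317.9681177198525, 'cy': 231.54172946617803, 'mount': array([[ 5.24430646e-05, -9.45883519e-01, -3.24506342e-01,
         8.38863237e-02],
       [ 9.99999972e-01, -2.48593830e-05,  2.34069828e-04,
        -7.32930917e-04],
       [-2.29469820e-04, -3.24506346e-01,  9.45883491e-01,
        -1.25430365e-01],
       [ 0.00000000e+00,  0.00000000e+00,  0.00000000e+00,
         1.00000000e+00]])}
{'time_s': 0.1, 'qpos': array([ 9.37930336e-01,  1.59041185e-01,  1.59812119e+00,  2.26909998e-05,
        1.38618807e+00, -2.10071421e-01]), 'dq': array([ 0.00213479, -0.00319833, -0.00214508, -0.00127926,  0.00199119,
        0.00142031]), 'joint_efforts': array([ 3.55360989e-04, -3.96991289e+01, -3.32338929e+01, -1.90037199e-04,
        4.15348753e-03, -1.91664788e-05]), 'tcp_pos': array([0.23561494, 0.52394439, 0.24737688]), 'eef_rot': array([ 2.09828248e-01,  9.77737866e-01, -7.97420112e-04, -3.69731887e-04]), 'wrist_force': array([-0.23153453, -0.552662  , -0.24806317]), 'wrist_torque': array([ 0.01303123,  0.06755002, -0.02339174]), 'grip_force': 0.0, 'width': 0.08526179081347914}
```

View pics/scene0.png

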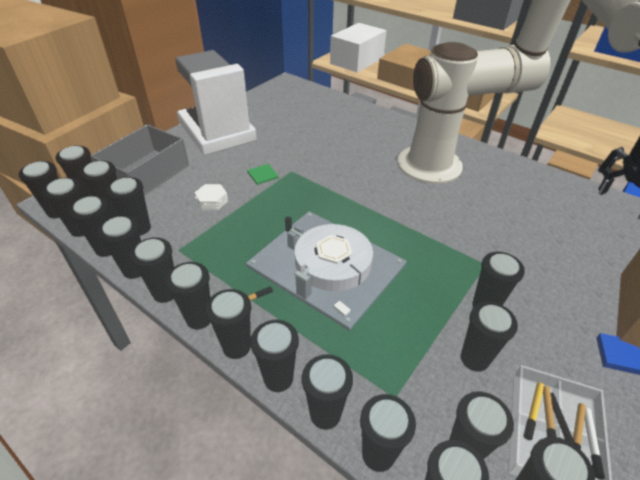

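View pics/side0.png

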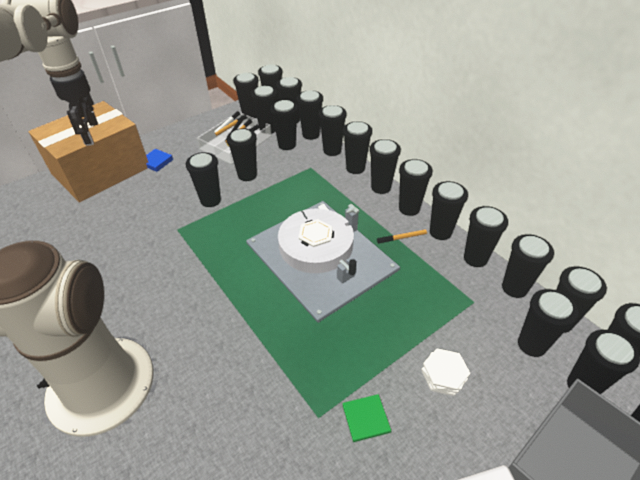

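Scene: turntable at about (333,262), knob (289,223), pointer post (304,280), mark around (358,272). Side: wheel (316,237), pointer (351,212), knob (351,267). Now I'll enlarge both.

```bash
python3 - <<'E'
import cv2,numpy as np
a=cv2.imread("pics/scene0.png")[205:335,240:415]
b=cv2.imread("pics/side0.png")[165:325,240:415]
a=cv2.resize(a,None,fx=4.5,fy=4.5,interpolation=cv2.INTER_CUBIC)
b=cv2.resize(b,None,fx=4.5,fy=3.75*1,interpolation=cv2.INTER_CUBIC)
cv2.imwrite("pics/c1.png",a);cv2.imwrite("pics/c2.png",b)
E
```

```text
(no output)
```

View pics/c1.png

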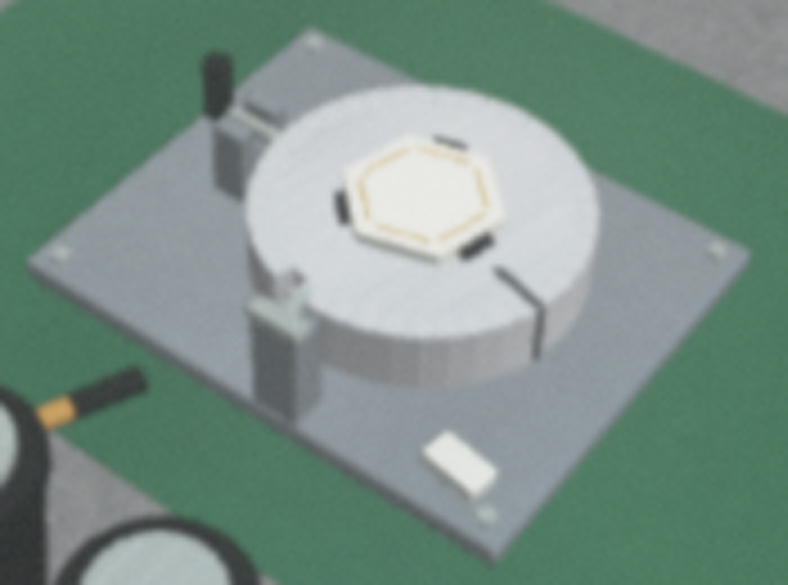

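View pics/c2.png

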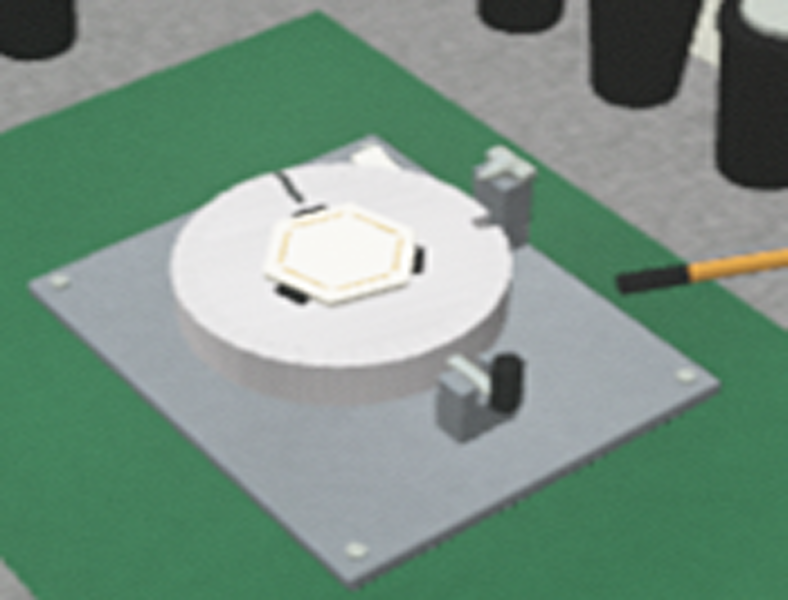

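```bash
cat > geo.py <<'E'
import numpy as np
from plant import calibration
C={n:calibration(n) for n in("scene","side")}
def proj(n,P):
    c=C[n];p=c["view"][:3,:3]@P+c["view"][:3,3]
    return np.array([c["fx"]*p[0]/p[2]+c["cx"],c["fy"]*p[1]/p[2]+c["cy"]])
def pt(v,l):
    x,y,a=v[:3];l=np.array(l)
    return np.array([x+np.cos(a)*l[0]-np.sin(a)*l[1],y+np.sin(a)*l[0]+np.cos(a)*l[1],l[2]])
E
python3 - <<'E'
from geo import *
from scipy.optimize import least_squares
s1=lambda u,v:np.array([u/4.5+240,v/4.5+205])
s2=lambda u,v:np.array([u/4.5+240,v/3.75+165])
def model(v):
    h,t=v[3:5]; m=lambda r:(r*np.cos(t),r*np.sin(t),h)
    L=[("scene",s1(28,262),(.13,-.18,.014)),("scene",s1(312,30),(-.13,-.18,.014)),("scene",s1(497,550),(.13,.14,.014)),("scene",s1(750,252),(-.13,.14,.014)),
    ("side",s2(30,287),(-.13,.14,.014)),("side",s2(720,382),(.13,-.18,.014)),("side",s2(350,578),(-.13,-.18,.014)),("side",s2(373,137),(.13,.14,.014)),
    ("scene",s1(217,57),(0,-.147,.092)),("side",s2(507,358),(0,-.147,.092)),
    ("scene",s1(497,268),m(.061)),("scene",s1(543,305),m(.095)),("side",s2(300,200),m(.061)),("side",s2(278,173),m(.095)),
    ("scene",s1(425,195),(0,0,h+.008)),("side",s2(343,252),(0,0,h+.008))]
    return np.array([proj(n,pt(v,l))-p for n,p,l in L])
best=min((least_squares(lambda v:model(v).ravel(),[.5,.1,a,.078,1.],loss='soft_l1') for a in np.arange(0,6.3,.7)),key=lambda r:r.cost)
v=best.x;print(v,best.cost);print(model(v).round(1).tolist())
for nm,l in dict(knob=(0,-.147,.092),ptr=(.099,0,.084),rim=(-.053,.053,v[3])).items(): print(nm,pt(v,l).round(4))
E
```

```text
[0.5773374  0.02897407 6.29111356 0.06676995 1.32493747] 7.814748479812042
[[-0.9, -0.6], [-0.3, -1.3], [-0.5, 0.6], [0.7, -0.6], [-1.5, -1.8], [0.4, -0.6], [-0.3, 0.7], [-0.3, -1.7], [-0.7, 0.3], [0.6, 1.5], [0.2, 0.3], [-0.3, 0.6], [-0.5, 0.4], [-0.3, -0.5], [-0.3, -0.3], [-1.0, -0.5]]
knob [ 0.5785 -0.118   0.092 ]
ptr [0.6763 0.0298 0.084 ]
rim [0.5239 0.0816 0.0668]
```

Turntable at (0.577, 0.029), yaw ≈ 0; the mark is at about 1.325 rad and the wheel top at about 67 mm. I'll move the closed gripper to above the rim at 215°.

Request:
move_arm:
  deltas:
    - {"tx":0.52,"ty":-1,"grip":255}
    - {"tx":0.52,"ty":-1,"grip":255}
    - {"tx":0.52,"ty":-1,"grip":255}
    - {"tx":0.52,"ty":-1,"grip":255}
    - {"tx":0.52,"ty":-1,"grip":255}
    - {"tx":0.52,"ty":-1,"grip":255}
    - {"tx":0.52,"ty":-1,"grip":255}
    - {"tx":0.52,"ty":-1,"grip":255}
    - {"tx":0.52,"ty":-1,"grip":255}
    - {"tx":0.52,"ty":-1,"grip":255}
    - {"tx":0.52,"ty":-1,"grip":255}
    - {"tx":0.52,"ty":-1,"grip":255}
    - {"tx":0.52,"ty":-1,"tz":-0.6,"grip":255}
    - {"tx":0.52,"ty":-1,"tz":-0.6,"grip":255}
    - {"tx":0.52,"ty":-1,"tz":-0.6,"grip":255}
    - {"tx":0.52,"ty":-1,"tz":-0.6,"grip":255}
    - {"tx":0.52,"ty":-1,"tz":-0.6,"grip":255}
    - {"tx":0.52,"ty":-1,"tz":-0.6,"grip":255}
    - {"grip":255}
    - {"grip":255}

```text
$.deltas[0]: bad value
```

```bash
python3 - <<'E'
from plant import sensors, robot
print(robot.tip_reach, sensors.get_state())
E
```

```text
0.017 {'time_s': 0.1, 'qpos': array([ 9.37930336e-01,  1.59041185e-01,  1.59812119e+00,  2.26909998e-05,
        1.38618807e+00, -2.10071421e-01]), 'dq': array([ 0.00213479, -0.00319833, -0.00214508, -0.00127926,  0.00199119,
        0.00142031]), 'joint_efforts': array([ 3.55360989e-04, -3.96991289e+01, -3.32338929e+01, -1.90037199e-04,
        4.15348753e-03, -1.91664788e-05]), 'tcp_pos': array([0.23561494, 0.52394439, 0.24737688]), 'eef_rot': array([ 2.09828248e-01,  9.77737866e-01, -7.97420112e-04, -3.69731887e-04]), 'wrist_force': array([-0.23153453, -0.552662  , -0.24806317]), 'wrist_torque': array([ 0.01303123,  0.06755002, -0.02339174]), 'grip_force': 0.0, 'width': 0.08526179081347914}
```

Request:
move_arm:
  deltas:
    - {"tx":0.52,"ty":-1.0,"tz":0,"rx":0,"ry":0,"rz":0,"grip":255}

```text
time_s: 0.2
tcp_pos: [0.2503, 0.4955, 0.2476]
eef_rot: [0.208, 0.978, 0.0, -0.001]
wrist_force: [0.5, -0.8, 0.1]
width: 0.0732
grip_force: 0.0
```

All keys are required.

Request:
move_arm:
  deltas:
    - {"tx":0.52,"ty":-1,"tz":0,"rx":0,"ry":0,"rz":0,"grip":255}
    - {"tx":0.52,"ty":-1,"tz":0,"rx":0,"ry":0,"rz":0,"grip":255}
    - {"tx":0.52,"ty":-1,"tz":0,"rx":0,"ry":0,"rz":0,"grip":255}
    - {"tx":0.52,"ty":-1,"tz":0,"rx":0,"ry":0,"rz":0,"grip":255}
    - {"tx":0.52,"ty":-1,"tz":0,"rx":0,"ry":0,"rz":0,"grip":255}
    - {"tx":0.52,"ty":-1,"tz":0,"rx":0,"ry":0,"rz":0,"grip":255}
    - {"tx":0.52,"ty":-1,"tz":0,"rx":0,"ry":0,"rz":0,"grip":255}
    - {"tx":0.52,"ty":-1,"tz":0,"rx":0,"ry":0,"rz":0,"grip":255}
    - {"tx":0.52,"ty":-1,"tz":0,"rx":0,"ry":0,"rz":0,"grip":255}
    - {"tx":0.52,"ty":-1,"tz":0,"rx":0,"ry":0,"rz":0,"grip":255}
    - {"tx":0.52,"ty":-1,"tz":0,"rx":0,"ry":0,"rz":0,"grip":255}
    - {"tx":0.52,"ty":-1,"tz":-0.6,"rx":0,"ry":0,"rz":0,"grip":255}
    - {"tx":0.52,"ty":-1,"tz":-0.6,"rx":0,"ry":0,"rz":0,"grip":255}
    - {"tx":0.52,"ty":-1,"tz":-0.6,"rx":0,"ry":0,"rz":0,"grip":255}
    - {"tx":0.52,"ty":-1,"tz":-0.6,"rx":0,"ry":0,"rz":0,"grip":255}
    - {"tx":0.52,"ty":-1,"tz":-0.6,"rx":0,"ry":0,"rz":0,"grip":255}
    - {"tx":0.52,"ty":-1,"tz":-0.6,"rx":0,"ry":0,"rz":0,"grip":255}
    - {"tx":0,"ty":0,"tz":0,"rx":0,"ry":0,"rz":0,"grip":255}
    - {"tx":0,"ty":0,"tz":0,"rx":0,"ry":0,"rz":0,"grip":255}

```text
time_s: 2.1
tcp_pos: [0.5161, -0.0158, 0.1395]
eef_rot: [0.211, 0.978, 0.0, -0.001]
wrist_force: [0.3, 0.9, 0.7]
width: -0.0
grip_force: 0.0
```

```bash
python3 - <<'E'
from plant import sensors, read_camera
import cv2
s=sensors.get_state();print(s['tcp_pos'],s['eef_rot'],s['wrist_force'],s['qpos'])
cv2.imwrite("pics/w1.png",read_camera("wrist")[:,:,::-1])
E
```

```text
[ 0.51614151 -0.01582539  0.13947442] [ 2.10510888e-01  9.77590849e-01  2.00995049e-04 -1.12105574e-03] [0.25583618 0.88557566 0.70780232] [-2.65143766e-01  1.22519070e-01  1.86326988e+00  3.08445702e-04
  1.15806399e+00 -1.41186880e+00]
```

View pics/w1.png

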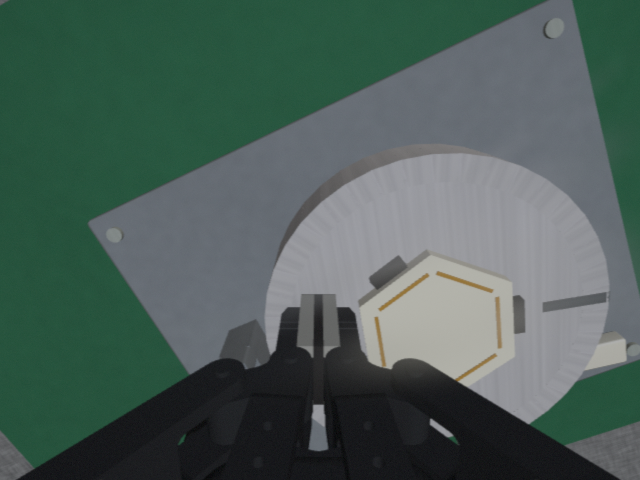

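Wrist view: fingertips (318,296) are over the bare rim, clear of the tile; the mark is at (545–608,302). Now I'll feel down.

Request:
move_arm:
  deltas:
    - {"tx":0,"ty":0,"tz":-0.5,"rx":0,"ry":0,"rz":0,"grip":255}
    - {"tx":0,"ty":0,"tz":-0.5,"rx":0,"ry":0,"rz":0,"grip":255}
    - {"tx":0,"ty":0,"tz":-0.4,"rx":0,"ry":0,"rz":0,"grip":255}
    - {"tx":0,"ty":0,"tz":-0.1,"rx":0,"ry":0,"rz":0,"grip":255}
    - {"tx":0,"ty":0,"tz":-0.05,"rx":0,"ry":0,"rz":0,"grip":255}
    - {"tx":0,"ty":0,"tz":0,"rx":0,"ry":0,"rz":0,"grip":255}

```text
time_s: 2.75
tcp_pos: [0.5171, -0.0155, 0.0944]
eef_rot: [0.21, 0.978, -0.0, 0.0]
wrist_force: [-0.1, -0.4, -0.6]
width: -0.0002
grip_force: 0.0
```

Request:
move_arm:
  deltas:
    - {"tx":0,"ty":0,"tz":-0.05,"rx":0,"ry":0,"rz":0,"grip":255}
    - {"tx":0,"ty":0,"tz":-0.03,"rx":0,"ry":0,"rz":0,"grip":255}
    - {"tx":0,"ty":0,"tz":0,"rx":0,"ry":0,"rz":0,"grip":255}

```text
time_s: 3.05
tcp_pos: [0.5168, -0.0157, 0.0916]
eef_rot: [0.21, 0.978, -0.0, 0.0]
wrist_force: [-0.1, 0.3, -0.7]
width: -0.0001
grip_force: 0.0
```

Request:
move_arm:
  deltas:
    - {"tx":0,"ty":0,"tz":-0.05,"rx":0,"ry":0,"rz":0,"grip":255}
    - {"tx":0,"ty":0,"tz":-0.05,"rx":0,"ry":0,"rz":0,"grip":255}
    - {"tx":0,"ty":0,"tz":0,"rx":0,"ry":0,"rz":0,"grip":255}

```text
time_s: 3.35
tcp_pos: [0.5165, -0.0156, 0.0881]
eef_rot: [0.21, 0.978, 0.0, -0.0]
wrist_force: [-0.8, -0.1, 0.0]
width: -0.0
grip_force: 0.0
```

Request:
move_arm:
  deltas:
    - {"tx":0,"ty":0,"tz":-0.04,"rx":0,"ry":0,"rz":0,"grip":255}
    - {"tx":0,"ty":0,"tz":0,"rx":0,"ry":0,"rz":0,"grip":255}

```text
time_s: 3.55
tcp_pos: [0.5166, -0.0156, 0.087]
eef_rot: [0.21, 0.978, -0.0, -0.0]
wrist_force: [-0.2, 1.0, 0.5]
width: 0.0
grip_force: 0.0
```

Request:
move_arm:
  deltas:
    - {"tx":0,"ty":0,"tz":-0.04,"rx":0,"ry":0,"rz":0,"grip":255}
    - {"tx":0,"ty":0,"tz":0,"rx":0,"ry":0,"rz":0,"grip":255}

```text
time_s: 3.75
tcp_pos: [0.5166, -0.0156, 0.0858]
eef_rot: [0.21, 0.978, -0.0, -0.0]
wrist_force: [-0.4, -0.2, 0.5]
width: -0.0
grip_force: 0.0
```

Request:
move_arm:
  deltas:
    - {"tx":0,"ty":0,"tz":-0.03,"rx":0,"ry":0,"rz":0,"grip":255}
    - {"tx":0,"ty":0,"tz":0,"rx":0,"ry":0,"rz":0,"grip":255}

```text
time_s: 3.95
tcp_pos: [0.5167, -0.0156, 0.085]
eef_rot: [0.21, 0.978, -0.0, -0.0]
wrist_force: [0.3, 0.6, -0.2]
width: -0.0
grip_force: 0.0
```

Request:
move_arm:
  deltas:
    - {"tx":0,"ty":0,"tz":-0.03,"rx":0,"ry":0,"rz":0,"grip":255}
    - {"tx":0,"ty":0,"tz":0,"rx":0,"ry":0,"rz":0,"grip":255}

```text
time_s: 4.15
tcp_pos: [0.5168, -0.0157, 0.0842]
eef_rot: [0.21, 0.978, -0.0, 0.0]
wrist_force: [-0.0, -0.0, 0.7]
width: -0.0002
grip_force: 0.1
```

Request:
move_arm:
  deltas:
    - {"tx":0,"ty":0,"tz":-0.03,"rx":0,"ry":0,"rz":0,"grip":255}
    - {"tx":0,"ty":0,"tz":0,"rx":0,"ry":0,"rz":0,"grip":255}

```text
time_s: 4.35
tcp_pos: [0.5167, -0.0159, 0.0835]
eef_rot: [0.21, 0.978, -0.0, -0.0]
wrist_force: [-2.2, -1.5, 3.3]
width: -0.0002
grip_force: 1.9
```

Request:
move_arm:
  deltas:
    - {"tx":0,"ty":0,"tz":-0.02,"rx":0,"ry":0,"rz":0,"grip":255}
    - {"tx":0,"ty":0,"tz":0,"rx":0,"ry":0,"rz":0,"grip":255}

```text
time_s: 4.55
tcp_pos: [0.5166, -0.016, 0.0831]
eef_rot: [0.21, 0.978, -0.0, -0.0]
wrist_force: [-3.3, -1.3, 5.7]
width: 0.0001
grip_force: 2.9
```

Request:
move_arm:
  deltas:
    - {"tx":0,"ty":0,"tz":-0.04,"rx":0,"ry":0,"rz":0,"grip":255}
    - {"tx":0,"ty":0,"tz":0,"rx":0,"ry":0,"rz":0,"grip":255}

```text
time_s: 4.75
tcp_pos: [0.5166, -0.0161, 0.082]
eef_rot: [0.21, 0.978, -0.001, -0.0]
wrist_force: [-4.2, -1.8, 7.3]
width: -0.0001
grip_force: 4.0
```

Request:
move_arm:
  deltas:
    - {"tx":0,"ty":0,"tz":-0.02,"rx":0,"ry":0,"rz":0,"grip":255}
    - {"tx":-0.123,"ty":0.182,"tz":0,"rx":0,"ry":0,"rz":-1,"grip":255}
    - {"tx":-0.107,"ty":0.192,"tz":0,"rx":0,"ry":0,"rz":-1,"grip":255}
    - {"tx":-0.09,"ty":0.201,"tz":0,"rx":0,"ry":0,"rz":-1,"grip":255}

```text
time_s: 5.15
tcp_pos: [0.5094, 0.0005, 0.0826]
eef_rot: [0.337, 0.941, -0.0, 0.003]
wrist_force: [1.2, -3.9, 5.0]
width: 0.0001
grip_force: 2.8
```

Request:
move_arm:
  deltas:
    - {"tx":-0.072,"ty":0.208,"tz":-0.04,"rx":0,"ry":0,"rz":-1,"grip":255}
    - {"tx":-0.054,"ty":0.213,"tz":0,"rx":0,"ry":0,"rz":-1,"grip":255}
    - {"tx":-0.035,"ty":0.217,"tz":0,"rx":0,"ry":0,"rz":-1,"grip":255}

```text
time_s: 5.45
tcp_pos: [0.5047, 0.0196, 0.0816]
eef_rot: [0.457, 0.889, 0.0, 0.003]
wrist_force: [1.5, -5.2, 7.3]
width: 0.0001
grip_force: 3.5
```

```bash
cat > look.py <<'E'
import sys,cv2,numpy as np
from scipy.spatial.transform import Rotation as R
from plant import sensors,read_camera,calibration
s=sensors.get_state();im=read_camera("wrist")
c=calibration("wrist");T=np.eye(4);T[:3,:3]=R.from_quat(s['eef_rot']).as_matrix();T[:3,3]=s['tcp_pos']
M=T@c["mount"]
# top-down rectified view of plane z=0.066 about the axis, 0.5 mm/px, x right, y up
ax=np.array([.5773,.029]);N=560
j,i=np.meshgrid(np.arange(N),np.arange(N))
P=np.stack([ax[0]+(j-N/2)*.0005,ax[1]-(i-N/2)*.0005,np.full(j.shape,.0665)],-1)
q=(P-M[:3,3])@M[:3,:3]
u=(c["fx"]*q[...,0]/q[...,2]+c["cx"]).astype(np.float32);v=(c["fy"]*q[...,1]/q[...,2]+c["cy"]).astype(np.float32)
cv2.imwrite(f"pics/{sys.argv[1]}.png",cv2.remap(im,u,v,cv2.INTER_LINEAR)[:,:,::-1])
cv2.imwrite(f"pics/{sys.argv[1]}_raw.png",im[:,:,::-1])
print(s['tcp_pos'],s['wrist_force'])
E
python3 look.py w2
```

```text
[0.50468086 0.01958274 0.08161173] [ 1.49984121 -5.17088431  7.32521928]
```

View pics/w2.png

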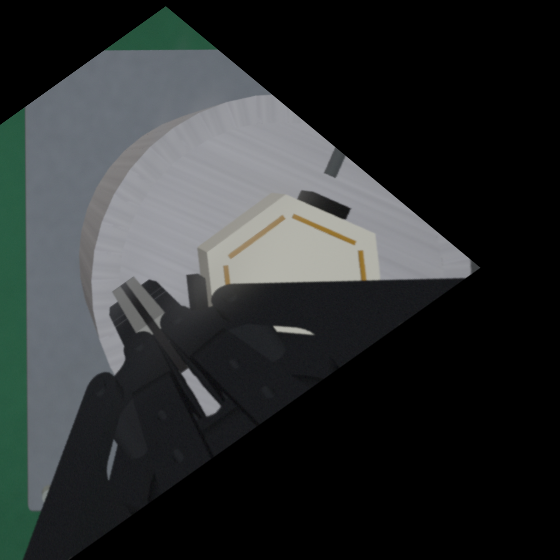

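Rectified view: the mark runs (330,174)–(340,152), i.e. about 65°, so the wheel turned about 11° with slip at first. I'll press slightly more and go on.

Request:
move_arm:
  deltas:
    - {"tx":-0.01,"ty":0.219,"tz":-0.03,"rx":0,"ry":0,"rz":-1,"grip":255}
    - {"tx":0,"ty":0.22,"tz":0,"rx":0,"ry":0,"rz":-1,"grip":255}
    - {"tx":0.02,"ty":0.219,"tz":0,"rx":0,"ry":0,"rz":-1,"grip":255}

```text
time_s: 5.8
tcp_pos: [0.5049, 0.0394, 0.0808]
eef_rot: [0.569, 0.822, 0.0, 0.003]
wrist_force: [0.3, -4.8, 8.1]
width: 0.0002
grip_force: 4.2
```

Request:
move_arm:
  deltas:
    - {"tx":0.04,"ty":0.217,"tz":-0.02,"rx":0,"ry":0,"rz":-1,"grip":255}
    - {"tx":0.057,"ty":0.212,"tz":0,"rx":0,"ry":0,"rz":-1,"grip":255}
    - {"tx":0.076,"ty":0.207,"tz":0,"rx":0,"ry":0,"rz":-1,"grip":255}
    - {"tx":0.093,"ty":0.199,"tz":0,"rx":0,"ry":0,"rz":-1,"grip":255}

```text
time_s: 6.2
tcp_pos: [0.5132, 0.0644, 0.0803]
eef_rot: [0.703, 0.711, 0.001, 0.003]
wrist_force: [0.5, -5.2, 7.7]
width: 0.0001
grip_force: 4.2
```

```bash
python3 look.py w3
```

```text
[0.5131879  0.06443455 0.08031516] [ 0.50407751 -5.17742019  7.688743  ]
```

View pics/w3.png

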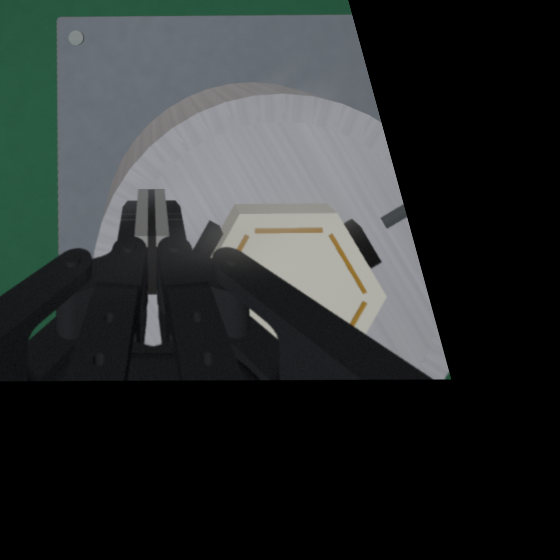

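Mark at (385,223)–(406,211), i.e. 28.5°, and it now tracks the finger 1:1. About 28° to go.

Request:
move_arm:
  deltas:
    - {"tx":0.111,"ty":0.182,"tz":-0.01,"rx":0,"ry":0,"rz":-1,"grip":255}
    - {"tx":0.126,"ty":0.171,"tz":0,"rx":0,"ry":0,"rz":-1,"grip":255}
    - {"tx":0.141,"ty":0.16,"tz":0,"rx":0,"ry":0,"rz":-1,"grip":255}
    - {"tx":0.154,"ty":0.147,"tz":0,"rx":0,"ry":0,"rz":-1,"grip":255}
    - {"tx":0.166,"ty":0.133,"tz":0,"rx":0,"ry":0,"rz":-1,"grip":255}
    - {"tx":0.06,"ty":0.04,"tz":0,"rx":0,"ry":0,"rz":-0.4,"grip":255}
    - {"tx":0,"ty":0,"tz":0,"rx":0,"ry":0,"rz":0,"grip":255}

```text
time_s: 6.95
tcp_pos: [0.5357, 0.0894, 0.0799]
eef_rot: [0.849, 0.528, 0.001, 0.002]
wrist_force: [-0.8, -5.6, 9.4]
width: -0.0001
grip_force: 4.4
```

```bash
python3 - <<'E'
from plant import read_camera
from geo import *
import cv2
N=440;out=[]
for n in("scene","side"):
    im=read_camera(n);c=C[n]
    j,i=np.meshgrid(np.arange(N),np.arange(N))
    P=np.stack([.5773+.095+(j-N/2)*.0003,.029-(i-N/2)*.0003,np.full(j.shape,.066)],-1)
    q=P@c["view"][:3,:3].T+c["view"][:3,3]
    out.append(cv2.remap(im,(c["fx"]*q[...,0]/q[...,2]+c["cx"]).astype(np.float32),(c["fy"]*q[...,1]/q[...,2]+c["cy"]).astype(np.float32),cv2.INTER_CUBIC)[:,:360])
cv2.imwrite("pics/r4.png",np.hstack(out)[:,:,::-1])
E
```

```text
(no output)
```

View pics/r4.png

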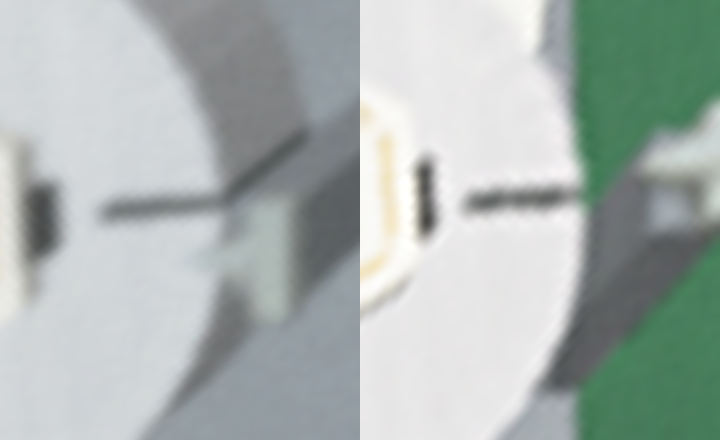

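Both rectified views show the mark pointing about 5° above the pointer line (scene (105,212)–(222,202), side (467,204)–(580,193)). About 4.5° more.

Request:
move_arm:
  deltas:
    - {"tx":0.08,"ty":0.052,"tz":0,"rx":0,"ry":0,"rz":-0.45,"grip":255}
    - {"tx":0.08,"ty":0.049,"tz":0,"rx":0,"ry":0,"rz":-0.45,"grip":255}
    - {"tx":0,"ty":0,"tz":0,"rx":0,"ry":0,"rz":0,"grip":255}

```text
time_s: 7.35
tcp_pos: [0.5403, 0.0924, 0.0799]
eef_rot: [0.869, 0.494, 0.001, 0.002]
wrist_force: [-0.5, -5.6, 9.4]
width: 0.0002
grip_force: 4.5
```

```bash
python3 - <<'E'
from plant import read_camera
from geo import *
import cv2
for n in("scene","side"):
    im=cv2.cvtColor(read_camera(n),cv2.COLOR_RGB2GRAY);c=C[n]
    j,i=np.meshgrid(np.arange(80),np.arange(100))
    P=np.stack([.5773+.064+j*.00035,.029+.02-i*.0003,np.full(j.shape,.066)],-1)
    q=P@c["view"][:3,:3].T+c["view"][:3,3]
    r=cv2.remap(im,(c["fx"]*q[...,0]/q[...,2]+c["cx"]).astype(np.float32),(c["fy"]*q[...,1]/q[...,2]+c["cy"]).astype(np.float32),cv2.INTER_CUBIC).astype(float)
    k=cv2.GaussianBlur(r,(0,0),2).argmin(0)
    y=.02-k*.0003; x=.064+np.arange(80)*.00035
    sl=slice(5,70); p=np.polyfit(x[sl],y[sl],1)
    print(n,"slope deg",np.degrees(np.arctan(p[0])).round(2),"y@.08",np.polyval(p,.08).round(4),y[5:75:10].round(4))
E
```

```text
scene slope deg 1.09 y@.08 -0.0014 [-0.0016 -0.0016 -0.0016 -0.0013 -0.0013 -0.0013 -0.0013]
side slope deg 1.04 y@.08 0.0009 [0.0008 0.0008 0.0005 0.0008 0.0005 0.0011 0.0011]
```

The mark is within about ±1° of the pointer, inside the bolt's self-centring range. I'll lift off, then go behind the knob.

Request:
move_arm:
  deltas:
    - {"tx":0,"ty":0,"tz":0.2,"rx":0,"ry":0,"rz":0,"grip":255}
    - {"tx":0,"ty":0,"tz":0.8,"rx":0,"ry":0,"rz":0,"grip":255}
    - {"tx":0,"ty":0,"tz":1,"rx":0,"ry":0,"rz":0,"grip":255}
    - {"tx":0.14,"ty":-0.95,"tz":0,"rx":0,"ry":0,"rz":0.69,"grip":255}
    - {"tx":0.14,"ty":-0.95,"tz":0,"rx":0,"ry":0,"rz":0.69,"grip":255}
    - {"tx":0.14,"ty":-0.95,"tz":0,"rx":0,"ry":0,"rz":0.69,"grip":255}
    - {"tx":0.14,"ty":-0.95,"tz":0,"rx":0,"ry":0,"rz":0.69,"grip":255}
    - {"tx":0.14,"ty":-0.95,"tz":0,"rx":0,"ry":0,"rz":0.69,"grip":255}
    - {"tx":0.14,"ty":-0.95,"tz":0,"rx":0,"ry":0,"rz":0.69,"grip":255}
    - {"tx":0.14,"ty":-0.95,"tz":0,"rx":0,"ry":0,"rz":0.69,"grip":255}
    - {"tx":0.14,"ty":-0.95,"tz":0,"rx":0,"ry":0,"rz":0.69,"grip":255}
    - {"tx":0.14,"ty":-0.95,"tz":0,"rx":0,"ry":0,"rz":0.69,"grip":255}
    - {"tx":0,"ty":0,"tz":0,"rx":0,"ry":0,"rz":0,"grip":255}
    - {"tx":0,"ty":0,"tz":0,"rx":0,"ry":0,"rz":0,"grip":255}

```text
time_s: 8.85
tcp_pos: [0.5758, -0.1629, 0.1375]
eef_rot: [0.706, 0.708, 0.0, -0.0]
wrist_force: [-0.8, 0.1, -0.3]
width: -0.0003
grip_force: 0.0
```

```bash
python3 look.py w5
```

```text
[ 0.57576247 -0.16289349  0.13745579] [-0.75750086  0.12952233 -0.29196805]
```

View pics/w5_raw.png

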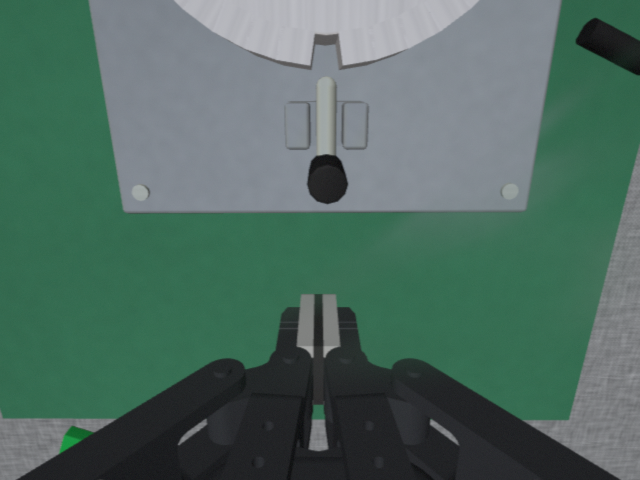

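The slot (325,45) is lined up exactly with the bolt (326,100); the knob top is at (327,183) and the fingertips are behind it. I'll descend and approach.

Request:
move_arm:
  deltas:
    - {"tx":0.09,"ty":0,"tz":-0.6,"rx":0,"ry":0,"rz":0,"grip":255}
    - {"tx":0,"ty":0,"tz":-0.6,"rx":0,"ry":0,"rz":0,"grip":255}
    - {"tx":0,"ty":0,"tz":-0.5,"rx":0,"ry":0,"rz":0,"grip":255}
    - {"tx":0,"ty":0.2,"tz":0,"rx":0,"ry":0,"rz":0,"grip":255}
    - {"tx":0,"ty":0.2,"tz":0,"rx":0,"ry":0,"rz":0,"grip":255}
    - {"tx":0,"ty":0.1,"tz":0,"rx":0,"ry":0,"rz":0,"grip":255}
    - {"tx":0,"ty":0,"tz":0,"rx":0,"ry":0,"rz":0,"grip":255}

```text
time_s: 9.6
tcp_pos: [0.5793, -0.1475, 0.088]
eef_rot: [0.705, 0.709, 0.0, 0.001]
wrist_force: [0.5, 0.1, -0.2]
width: -0.0001
grip_force: 0.0
```

Request:
move_arm:
  deltas:
    - {"tx":0,"ty":0.1,"tz":0,"rx":0,"ry":0,"rz":0,"grip":255}
    - {"tx":0,"ty":0.1,"tz":0,"rx":0,"ry":0,"rz":0,"grip":255}
    - {"tx":0,"ty":0.1,"tz":0,"rx":0,"ry":0,"rz":0,"grip":255}
    - {"tx":0,"ty":0,"tz":0,"rx":0,"ry":0,"rz":0,"grip":255}

```text
time_s: 10.0
tcp_pos: [0.5786, -0.1386, 0.0869]
eef_rot: [0.705, 0.709, 0.0, -0.0]
wrist_force: [-0.4, 0.1, 0.1]
width: 0.0
grip_force: 0.0
```

Request:
move_arm:
  deltas:
    - {"tx":0,"ty":0.06,"tz":0,"rx":0,"ry":0,"rz":0,"grip":255}
    - {"tx":0,"ty":0.06,"tz":0,"rx":0,"ry":0,"rz":0,"grip":255}
    - {"tx":0,"ty":0.06,"tz":0,"rx":0,"ry":0,"rz":0,"grip":255}
    - {"tx":0,"ty":0,"tz":0,"rx":0,"ry":0,"rz":0,"grip":255}

```text
time_s: 10.4
tcp_pos: [0.5786, -0.1336, 0.0869]
eef_rot: [0.705, 0.709, -0.0, 0.0]
wrist_force: [-0.3, -1.9, 0.1]
width: 0.0001
grip_force: 0.8
```

Request:
move_arm:
  deltas:
    - {"tx":0,"ty":0.06,"tz":0,"rx":0,"ry":0,"rz":0,"grip":255}
    - {"tx":0,"ty":0.06,"tz":0,"rx":0,"ry":0,"rz":0,"grip":255}
    - {"tx":0,"ty":0,"tz":0,"rx":0,"ry":0,"rz":0,"grip":255}

```text
time_s: 10.7
tcp_pos: [0.5786, -0.1297, 0.0869]
eef_rot: [0.705, 0.709, 0.0, -0.0]
wrist_force: [-1.5, -1.2, -0.0]
width: -0.0001
grip_force: 0.7
```

Request:
move_arm:
  deltas:
    - {"tx":0,"ty":0.06,"tz":0,"rx":0,"ry":0,"rz":0,"grip":255}
    - {"tx":0,"ty":0.06,"tz":0,"rx":0,"ry":0,"rz":0,"grip":255}
    - {"tx":0,"ty":0,"tz":0,"rx":0,"ry":0,"rz":0,"grip":255}

```text
time_s: 11.0
tcp_pos: [0.5786, -0.126, 0.0869]
eef_rot: [0.705, 0.709, 0.0, -0.0]
wrist_force: [-0.8, -0.9, 1.4]
width: 0.0001
grip_force: 0.6
```

Request:
move_arm:
  deltas:
    - {"tx":0,"ty":0.06,"tz":0,"rx":0,"ry":0,"rz":0,"grip":255}
    - {"tx":0,"ty":0.06,"tz":0,"rx":0,"ry":0,"rz":0,"grip":255}
    - {"tx":0,"ty":0,"tz":0,"rx":0,"ry":0,"rz":0,"grip":255}

```text
time_s: 11.3
tcp_pos: [0.5786, -0.1224, 0.0869]
eef_rot: [0.705, 0.709, 0.0, -0.0]
wrist_force: [-1.8, -0.7, -0.5]
width: 0.0001
grip_force: 0.6
```

Request:
move_arm:
  deltas:
    - {"tx":0,"ty":0.04,"tz":0,"rx":0,"ry":0,"rz":0,"grip":255}
    - {"tx":0,"ty":0.03,"tz":0,"rx":0,"ry":0,"rz":0,"grip":255}
    - {"tx":0,"ty":0,"tz":0,"rx":0,"ry":0,"rz":0,"grip":255}

```text
time_s: 11.6
tcp_pos: [0.5786, -0.1212, 0.0869]
eef_rot: [0.705, 0.709, -0.0, 0.0]
wrist_force: [-1.5, -5.3, -0.2]
width: -0.0
grip_force: 2.3
```

Request:
move_arm:
  deltas:
    - {"tx":0,"ty":0.03,"tz":0,"rx":0,"ry":0,"rz":0,"grip":255}
    - {"tx":0,"ty":0,"tz":0,"rx":0,"ry":0,"rz":0,"grip":255}

```text
time_s: 11.8
tcp_pos: [0.5786, -0.1211, 0.087]
eef_rot: [0.705, 0.709, -0.001, 0.001]
wrist_force: [-2.0, -7.7, -0.1]
width: 0.0001
grip_force: 3.7
```

Request:
move_arm:
  deltas:
    - {"tx":0,"ty":0.03,"tz":0,"rx":0,"ry":0,"rz":0,"grip":255}
    - {"tx":0,"ty":0,"tz":0,"rx":0,"ry":0,"rz":0,"grip":255}

```text
time_s: 12.0
tcp_pos: [0.5786, -0.121, 0.087]
eef_rot: [0.705, 0.709, -0.001, 0.001]
wrist_force: [-0.4, -9.4, -1.4]
width: 0.0
grip_force: 5.0
```

Request:
move_arm:
  deltas:
    - {"tx":0,"ty":0.02,"tz":0,"rx":0,"ry":0,"rz":0,"grip":255}
    - {"tx":0,"ty":0,"tz":0,"rx":0,"ry":0,"rz":0,"grip":255}

```text
time_s: 12.2
tcp_pos: [0.5786, -0.1209, 0.087]
eef_rot: [0.705, 0.709, -0.002, 0.002]
wrist_force: [-1.8, -11.8, -1.9]
width: 0.0
grip_force: 5.9
```

Firm stop at 12 N. I'll back off to the earlier viewpoint and check.

Request:
move_arm:
  deltas:
    - {"tx":0,"ty":-0.3,"tz":0,"rx":0,"ry":0,"rz":0,"grip":255}
    - {"tx":0,"ty":-0.6,"tz":0,"rx":0,"ry":0,"rz":0,"grip":255}
    - {"tx":0,"ty":-0.55,"tz":0.3,"rx":0,"ry":0,"rz":0,"grip":255}
    - {"tx":0,"ty":0,"tz":0.7,"rx":0,"ry":0,"rz":0,"grip":255}
    - {"tx":0,"ty":0,"tz":0.7,"rx":0,"ry":0,"rz":0,"grip":255}
    - {"tx":0,"ty":0,"tz":0,"rx":0,"ry":0,"rz":0,"grip":255}
    - {"tx":0,"ty":0,"tz":0,"rx":0,"ry":0,"rz":0,"grip":255}

```text
time_s: 12.9
tcp_pos: [0.579, -0.1625, 0.1384]
eef_rot: [0.705, 0.709, 0.0, 0.001]
wrist_force: [-0.0, -0.3, -0.2]
width: -0.0
grip_force: 0.0
```

```bash
python3 look.py w6; python3 - <<'E'
import numpy as np,cv2
from scipy.spatial.transform import Rotation as R
from plant import sensors,calibration
s=sensors.get_state();c=calibration("wrist")
def pr(t,q,P):
    T=np.eye(4);T[:3,:3]=R.from_quat(q).as_matrix();T[:3,3]=t
    p=np.linalg.inv(T@c["mount"])@np.r_[P,1];return (c["fx"]*p[0]/p[2]+c["cx"],c["fy"]*p[1]/p[2]+c["cy"])
print("before",pr([.57576,-.16289,.13746],[.706,.708,0,0],[.5785,-.118,.092]))
for d in(0,.013,.018): print(d,pr(s['tcp_pos'],s['eef_rot'],[.5785,-.118+d,.092]))
E
```

```text
[ 0.57896755 -0.16251744  0.13841814] [-0.03947343 -0.32433973 -0.19457803]
before (np.float64(325.62104171899506), np.float64(186.7534037865357))
0 (np.float64(320.054703894333), np.float64(188.84636350052023))
0.013 (np.float64(320.2699226825329), np.float64(158.48487817620168))
0.018 (np.float64(320.35556668900335), np.float64(146.40285101061485))
```

View pics/w6_raw.png

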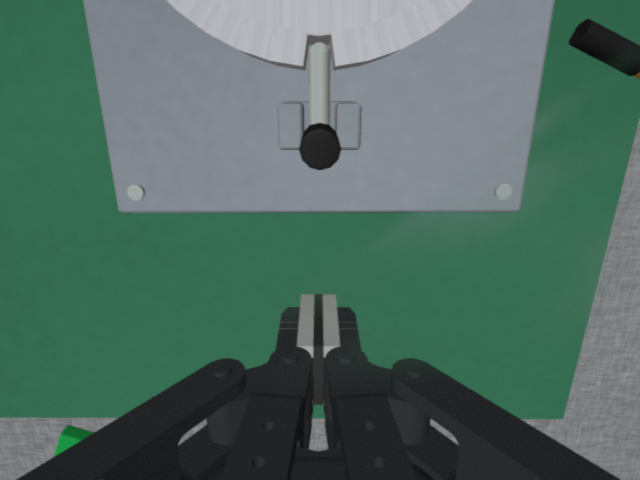

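```bash
python3 - <<'E'
import numpy as np,cv2
from scipy.spatial.transform import Rotation as R
from scipy.optimize import brentq
from plant import calibration
c=calibration("wrist")
def pr(t,P):
    T=np.eye(4);T[:3,:3]=R.from_quat([.7055,.7085,0,0.0]).as_matrix();T[:3,3]=t
    p=np.linalg.inv(T@c["mount"])@np.r_[P,1];return c["fy"]*p[1]/p[2]+c["cy"]
for f,t,u in(("w5",[.57576,-.16289,.13746],327),("w6",[.57897,-.16252,.13842],320)):
    g=cv2.imread(f"pics/{f}_raw.png");col=g[100:225,u-3:u+4].mean((1,2))
    d=np.where(col<55)[0]+100; low=d.max()+.5
    p=g[195:225,180:240].astype(float).mean(1); e=195+np.abs(np.diff(p.sum(1))).argmax()+.5
    yk=brentq(lambda y:pr(t,[.5785,y,.092])-low,-.2,0)+.009
    ye=brentq(lambda y:pr(t,[.5785,y,.014])-e,-.25,0)
    print(f,"dark",d.min(),d.max(),"edge row",e,"knob y",yk.round(4),"edge y",ye.round(4),"knob-axis",(ye+.18-yk).round(4), col[d.max()-102:d.max()-95].round())
E
```

```text
Traceback (most recent call last):
AttributeError: 'float' object has no attribute 'round'
```

```bash
python3 - <<'E'
import numpy as np,cv2
from scipy.spatial.transform import Rotation as R
from scipy.optimize import brentq
from plant import calibration
c=calibration("wrist")
def pr(t,P):
    T=np.eye(4);T[:3,:3]=R.from_quat([.7055,.7085,0,0.0]).as_matrix();T[:3,3]=t
    p=np.linalg.inv(T@c["mount"])@np.r_[P,1];return c["fy"]*p[1]/p[2]+c["cy"]
for f,t,u in(("w5",[.57576,-.16289,.13746],327),("w6",[.57897,-.16252,.13842],320)):
    g=cv2.imread(f"pics/{f}_raw.png");col=g[100:225,u-3:u+4].mean((1,2))
    d=np.where(col<55)[0]+100; low=d.max()+.5
    p=g[195:225,180:240].astype(float).mean(1); e=195+np.abs(np.diff(p.sum(1))).argmax()+.5
    yk=brentq(lambda y:pr(t,[.5785,y,.092])-low,-.2,0)+.009
    ye=brentq(lambda y:pr(t,[.5785,y,.014])-e,-.25,0)
    print(f,"dark",d.min(),d.max(),"edge row",e,"knob y %.4f edge y %.4f knob-axis %.4f"%(yk,ye,ye+.18-yk))
E
```

```text
w5 dark 155 202 edge row 212.5 knob y -0.1160 edge y -0.1522 knob-axis 0.1437
w6 dark 124 168 edge row 211.5 knob y -0.1009 edge y -0.1515 knob-axis 0.1294
```

```bash
python3 - <<'E'
import cv2
from geo import *
from plant import read_camera
v=(.57734,.02897,.0079)
for n in("scene","side"):
    a=cv2.imread(f"pics/{n}0.png",0);b=cv2.cvtColor(read_camera(n),cv2.COLOR_RGB2GRAY)
    cv2.imwrite(f"pics/{n}9.png",b)
    for nm,im in(("0",a),("9",b)):
        best=[]
        for d in(0,.003,.015,.018):
            best.append(proj(n,pt(v,(0,-.147+d,.072))).round(1).tolist())
        k=proj(n,pt(v,(0,-.140,.072)));x0,y0=int(k[0])-22,int(k[1])-22
        w=255-im[y0:y0+44,x0:x0+44].astype(float);w=np.clip(w-185,0,None)
        cc=cv2.connectedComponentsWithStats((w>0).astype(np.uint8));i=1+cc[2][1:,4].argmax();m=(cc[1]==i)*w
        yy,xx=np.mgrid[:44,:44];print(n,nm,"centroid",((m*xx).sum()/m.sum()+x0).round(2),((m*yy).sum()/m.sum()+y0).round(2),"area",cc[2][i,4],best)
E
```

```text
scene 0 centroid 287.8 223.81 area 58 [[287.8, 223.8], [288.7, 224.3], [292.3, 226.3], [293.2, 226.8]]
scene 9 centroid 292.36 225.6 area 47 [[287.8, 223.8], [288.7, 224.3], [292.3, 226.3], [293.2, 226.8]]
side 0 centroid 352.11 267.26 area 92 [[352.9, 267.6], [352.1, 266.9], [348.8, 263.8], [348.0, 263.0]]
side 9 centroid 359.32 254.54 area 451 [[352.9, 267.6], [352.1, 266.9], [348.8, 263.8], [348.0, 263.0]]
```

```bash
python3 - <<'E'
import numpy as np,cv2
from scipy.spatial.transform import Rotation as R
from plant import calibration
c=calibration("wrist")
def pr(t,P):
    T=np.eye(4);T[:3,:3]=R.from_quat([.7055,.7085,0,0.0]).as_matrix();T[:3,3]=t
    p=np.linalg.inv(T@c["mount"])@np.r_[P,1];return round(c["fy"]*p[1]/p[2]+c["cy"],1)
for f,t,u in(("w5",[.57576,-.16289,.13746],326),("w6",[.57897,-.16252,.13842],320)):
    g=cv2.imread(f"pics/{f}_raw.png",0);print(f,"col",g[30:110:2,u-2:u+3].mean(1).round().astype(int).tolist())
    for z in(.035,.045,.05): print(z,[(d,pr(t,[.5785,.0285-.102+d*.001,z])) for d in(0,3,15,18)])
    print("guide outer edge z.064",pr(t,[.56,.0285-.133,.064]),"inner",pr(t,[.56,.0285-.111,.064]),"drum",pr(t,[.5785,.0285-.095,.0665]),
      "edge",pr(t,[.5785,.0285-.18,.014]))
    print("guidecol",g[90:160:2,u-30:u-20].mean(1).round().astype(int).tolist())
E
```

```text
w5 col [182, 180, 158, 88, 86, 86, 85, 90, 134, 136, 136, 136, 136, 137, 137, 137, 137, 137, 138, 137, 137, 138, 138, 143, 162, 164, 164, 164, 164, 164, 164, 163, 164, 164, 164, 164, 164, 164, 164, 164]
0.035 [(0, np.float64(80.1)), (3, np.float64(74.0)), (15, np.float64(49.0)), (18, np.float64(42.6))]
0.045 [(0, np.float64(79.5)), (3, np.float64(73.1)), (15, np.float64(46.9)), (18, np.float64(40.2))]
0.05 [(0, np.float64(79.2)), (3, np.float64(72.6)), (15, np.float64(45.8)), (18, np.float64(38.9))]
guide outer edge z.064 146.5 inner 98.7 drum 61.4 edge 211.4
guidecol [136, 137, 137, 137, 138, 135, 109, 136, 136, 136, 136, 136, 136, 136, 137, 138, 138, 138, 138, 137, 137, 137, 137, 138, 138, 138, 139, 139, 133, 99, 135, 140, 139, 139, 139]
w6 col [182, 182, 172, 102, 87, 86, 127, 162, 163, 163, 163, 162, 162, 162, 162, 162, 162, 162, 162, 162, 162, 163, 162, 163, 162, 163, 162, 162, 162, 163, 163, 163, 163, 163, 163, 163, 163, 163, 163, 163]
0.035 [(0, np.float64(80.8)), (3, np.float64(74.8)), (15, np.float64(49.9)), (18, np.float64(43.6))]
0.045 [(0, np.float64(80.3)), (3, np.float64(73.9)), (15, np.float64(47.9)), (18, np.float64(41.2))]
0.05 [(0, np.float64(80.0)), (3, np.float64(73.5)), (15, np.float64(46.8)), (18, np.float64(40.0))]
guide outer edge z.064 147.0 inner 99.4 drum 62.4 edge 211.5
guidecol [136, 136, 137, 137, 138, 136, 109, 132, 135, 134, 135, 135, 135, 136, 136, 137, 136, 137, 137, 136, 136, 136, 136, 137, 137, 138, 138, 137, 133, 98, 128, 137, 138, 139, 139]
```

Guide edges, knob and bolt nose in the wrist view agree: the bolt started about 3 mm in and is now at its 18 mm stop, inside the slot. Handing in.

```bash
python3 -c "
from plant import order
print(order.close_job())"
```

```text
the job is handed in; nothing more can be done
None
```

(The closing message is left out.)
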